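# Set the tilted rotary table to its index

### The arm

A 6-joint arm with a two-finger parallel gripper is mounted at the origin on the work surface. World frame = base frame: x ahead of the robot, y to its left, z up, the work surface at z = 0. Lengths are in m, angles in degrees, forces in N, time in s.
With the tool pointing down it reaches from about 0.25 to 0.725 m from the base axis. Payload 9.7 kg.
Tool frame: the origin (TCP) lies on the centre line of the jaws, within the pads' length; the fingertips stand 17 mm ahead of it and the grasp point (between the pads) lies 2 mm behind it (bot.tip_extent is the distance from the TCP to the fingertips, in m); z points along the fingers, y is the line along which they close (so a half turn about z gives the same grasp; the last joint's range is limited). The gripper opens to 85 mm and grips with 20 to 120 N. Pads are 22 mm wide; open, the fingers measure 114 mm over their backs; the gripper's body (76 mm by 85 mm) begins 54 mm behind the grasp point. The pads swing forward as they close: fully open they stand 13 mm farther back than shut.
Start: joints at [66.234, 4.979, 10.078, 95.1, 0, 90], TCP at [0.222, 0.503, 0.248] pointing down, gripper open.
Joint ranges: [-179.16, 179.16], [-48.56, 103.87], [-65.8, 70.77], [-126.05, 130.52], [-82.76, 87.17], [-180, 180]. Speed limits (degrees/s): [127.2, 127.2, 147.25, 180, 180, 180].

### API

Orientations are given as [roll, pitch, yaw] about the fixed x, y, z axes, in that order (R = Rz(yaw) Ry(pitch) Rx(roll)).
In Python, from workcell import bot gives the robot as it stands.
- The arm moves only by the tool carry_out, never from a script. Its argument "moves" is text: rows parted by semicolons, each of 7 numbers parted by spaces: the shift along the tool's x, y, z in mm, then the turn, a rotation vector about the tool's x, y, z in degrees, then the finger opening in mm, from 0 to 85.4. A call has 1 to 20 rows; each row is the pose to reach, as a shift and turn from the pose commanded when the call began, along the tool's axes at that moment; what a row does not reach only later rows make up. A row lasts 1/10 s, in which the tool goes at most 50 mm and 8.59 degrees, less where a joint would pass 70% of its speed; a pose out of reach is approached as far as the arm can. A call with a gripper value outside its range is refused whole. The fingers move at their own pace and stop on an object; "force" is the grip in N (left out, the last holds). Time passes only in rows, so rows that repeat a pose let the fingers close. It gives the time, the measured TCP pose, the force, the opening and the grip force at its end, in the units of the state.
- bot.get_obs(): the state, without advancing time (a new reading comes with each control period).
- bot.camera(name): name is "scene" or "top"; returns a dict with "img" (400x640x3 uint8, red, green, blue), "mtx" (3x3 intrinsics, pixels), "position" and "orientation" of the camera in the world. Camera axes: x right, y up, looking along -z (the intrinsics and any distortion apply to the point x, -y, -z); pixel columns grow to the right and rows downward; lengths in m; the calibration is good to about 2 mm. A picture is of the moment at which its call begins. There is no depth.
- bot.job_done(): hands the job in; it is judged then, once.
The state is a dict: "time": time; "q": joint angles; "qd": joint speeds; "joint_efforts": joint torques, N m; "ee_pos": TCP position; "tcp_rot": TCP orientation; "wrist_force": force on the tool from outside, world axes, zero at the start; "torque": the same for the moment, N m; "opening": finger opening in m; "grasp_force": force on a finger pad.
Only numpy, scipy, OpenCV 4.12 (cv2) and the standard library are available. Lean on these libraries where they do the work, as an engineer would, in place of code of your own. Each camera call takes 0.05 s, during which the arm holds its last target. There are 200 camera calls.

### The job

Bring the pointer of the tilted rotary table into line with the index tab clamped on its rim, by turning the round fluted fine-feed knob on the gearbox at the table's lower edge, in as many small turns as it takes. Work from the knob only: do not touch the turntable or the sensor bolted to it, do not shift the index tab, and leave the other things on the bench where they are. Let go of the knob when the pointer stands on the index.

Things in the scene. Friction and masses are not known exactly. Their poses are not given: they have to be found in the camera images.
- knob_grip (a point): On the axis of the fine-feed knob, at mid-grip. Knob: round black fluted cylinder, 39 mm diameter, 28 mm long (14 mm to each side of this point); nothing above it. Axes are those of the tilted head and do not turn with the knob: z outward along the knob's axis (30 degrees from vertical, leaning towards the robot), x up the slope to the turntable, y sideways. 30 mm below: gearbox top, 62 by 66 mm.
- knob (a joint): Knob angle in rad, counter-clockwise positive, looking down on the knob. Light drag (0.06 N m); stays where it is left. Stops at -4.2 and 4.2. Geared 5 to 1 to the turntable, opposite way: 1 rad clockwise turns the table 0.2 rad counter-clockwise and moves the pointer 21 mm towards +y of table_centre. From the start it needs 1.0 to 3.9 rad clockwise in all.
- table_centre (a point): Point on the turntable's axis at the height of the pointer; axes parallel to those of knob_grip (z outward along the axis, x up the slope, y sideways). The knob's axis is parallel, 108 mm down the slope. The turntable is a steel disc of 89 mm radius, top face 1.5 mm below this point; the sensor housing (50 by 64 mm) bolted on it reaches 37 mm above this point.
- pointer_tip (a point): Mark just ahead of the nose of the dark steel pointer screwed to the turntable, which points outwards over the graduated ring on its upper, far side. It lies 105 mm from the turntable's axis and travels with the turntable. It starts on the -y side of the index (y of table_centre), 20 to 80 mm from it.
- index_tip (a point): Mark at the nose of the index tab, a dark steel block (20 by 18 by 15 mm) clamped on the outer rim of the graduated ring, nose inwards. The mark lies 105 mm from the turntable's axis at the height of pointer_tip, so both points coincide when pointer and index are aligned. It sits anywhere on the upper arc and is to stay where it is.
- turntable: The turntable with pointer and sensor housing; its origin lies on its axis, 13.5 mm below table_centre; its z axis is the axis and its own x axis points at the pointer. Not to be touched.
- stand: The rotary table's grey cast base, fixed to the bench: 250 mm (x) by 310 mm (y), with two cheeks 160 mm high at its sides that carry the tilted head. Origin at the centre of its underside, x away from the knob. The head's drum is 250 mm in diameter, its highest edge 190 mm above the bench on the +x side.
- bracket: Bystander: blue nylon angle bracket, 70 by 45 mm, 50 mm high; origin at the centre of its underside.
- end_cap: Bystander: gold anodized sensor end cap, stepped disc 56 mm in diameter, 26 mm high; origin at the centre of its underside.
- ballast: Bystander: round lead ballast weight, 60 mm in diameter, 26 mm high; origin at the centre of its underside.
- caliper: Bystander: caliper lying flat, 210 mm long, up to 14 mm high; origin below the middle of its beam.
- hex_key: Bystander: L-shaped hex key lying flat, 110 by 35 mm, 7 mm thick; origin below its long arm.
- screw_tray: Bystander: small steel tray with screws, 110 by 85 mm, 24 mm high; origin at the centre of its underside.

How it is judged (in metres and radians):
At the end, for the whole second after the job is handed in: The pointer's mark and the index's mark lie within 3 mm of each other, with the turntable at rest and the knob released (distance between pointer_tip and index_tip below 0.003 m and angular speed of turntable below 0.02 rad/s); the robot touches nothing.
It fails at once if the turntable, its pointer or the sensor on it is touched instead of the knob (contact force between turntable and the fingers above 0.5 N or contact force between turntable and the arm above 0.5 N).
It fails at once if the index tab is shifted on the rim (distance of index_tip from where it was at the start of the episode above 0.002 m).
It fails at once if a bystander on the bench is pushed more than 15 mm (distance of any of bracket, end_cap, ballast, caliper, hex_key, screw_tray from where it was at the start of the episode above 0.015 m).
It also fails if it takes over 48 s, if anything falls off the work surface, if the arm or the gripper's body presses on something with over 40 N, if the wrist force passes 120 N, or if a joint passes its speed limit or range.

## Working session

There is one attempt and no reset: what is moved stays moved. The work goes in short steps, Python scripts to look and compute and a tool call to move; the robot and the scene stay as the last step left them, time stands still between calls to the robot, and variables do not carry over. Pictures are saved under pics/ and viewed, at most 10 in all, crops included, and the job is handed in when it is done.

Besides the shell and the picture viewer there is one more tool, called as name(argument=value, ...) on one line, values as JSON. carry_out: Moves the arm, as the interface text tells. Its arguments: {"type":"object","properties":{"moves":{"type":"string"},"force":{"type":"number"}},"required":["moves"]}

```bash
mkdir -p pics
python3 - <<'E'
from workcell import bot
import cv2, pickle
d={}
for n in("scene","top"):
    c=bot.camera(n); d[n]=c
    cv2.imwrite(f"pics/{n}0.png",c["img"][:,:,::-1]); print(n,c["mtx"],c["position"],c["orientation"],c.keys())
pickle.dump(d,open("c0.pkl","wb"))
o=bot.get_obs();print(o)
E
```

```text
scene [[373.19542038   0.         319.2389184 ]
 [  0.         373.19542038 204.99860274]
 [  0.           0.           1.        ]] [1.14884018 0.13036266 0.67947606] [ 46.77633452   1.22759685 100.32066224] dict_keys(['img', 'mtx', 'position', 'orientation'])
top [[377.62515755   0.         315.4641013 ]
 [  0.         377.62515755 198.97164223]
 [  0.           0.           1.        ]] [0.47581728 0.04124392 0.95289433] [  4.31626499  -1.449255   -89.63644687] dict_keys(['img', 'mtx', 'position', 'orientation'])
{'time': 0.1, 'q': array([ 6.62339196e+01,  5.00971688e+00,  1.00403787e+01,  9.51027485e+01,
       -1.94225607e-04,  8.99990956e+01]), 'qd': array([-0.02705968, -0.0974469 ,  0.10378725,  0.07594525,  0.01395236,
       -0.06608067]), 'joint_efforts': array([ 4.79227947e-04, -5.21560514e+01,  4.65654659e+01,  1.58971577e-02,
        2.81978686e-06,  5.79384178e-06]), 'ee_pos': array([0.22157313, 0.50317786, 0.24764942]), 'tcp_rot': array([-1.79927913e+02,  1.93087548e-04,  1.56234824e+02]), 'wrist_force': array([-1.33005794, -0.80255633, -1.13105508]), 'torque': array([ 0.0186618 , -0.0327237 ,  0.00247103]), 'grasp_force': 0.0, 'opening': 0.08553098888555033}
```

View pics/scene0.png

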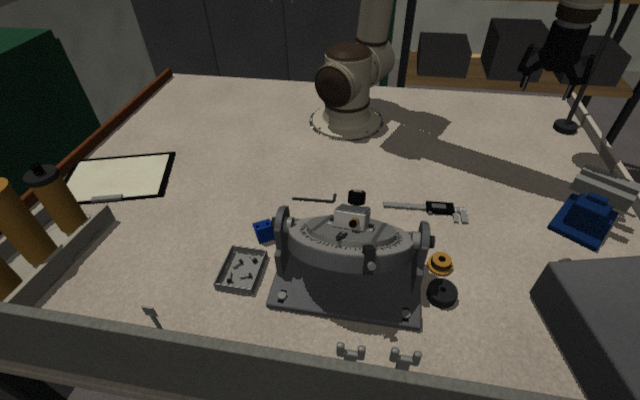

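View pics/top0.png

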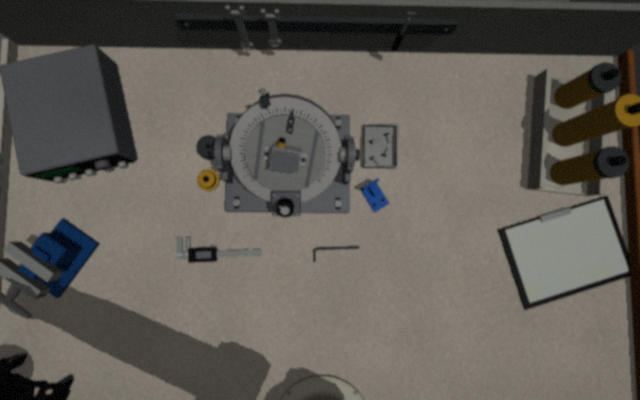

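The top view shows the knob at about (285,207), the pointer near (291,118), and the index tab near (264,98). In the scene view the knob is at about (357,197). I'll crop closer.

Run:
```python
import cv2,pickle,numpy as np
d=pickle.load(open("c0.pkl","rb"))
a=d["top"]["img"][80:230,205:365,::-1]; b=d["scene"]["img"][175:325,270:430,::-1]
f=lambda x:cv2.resize(cv2.convertScaleAbs(x,alpha=1.8,beta=15),None,fx=5,fy=5,interpolation=cv2.INTER_CUBIC)[:600]
f2=lambda x:cv2.resize(cv2.convertScaleAbs(x,alpha=1.8,beta=15),None,fx=4,fy=4,interpolation=cv2.INTER_CUBIC)
cv2.imwrite("pics/t1.png",f2(a));cv2.imwrite("pics/s1.png",f2(b))
```

```text
(no output)
```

View pics/t1.png

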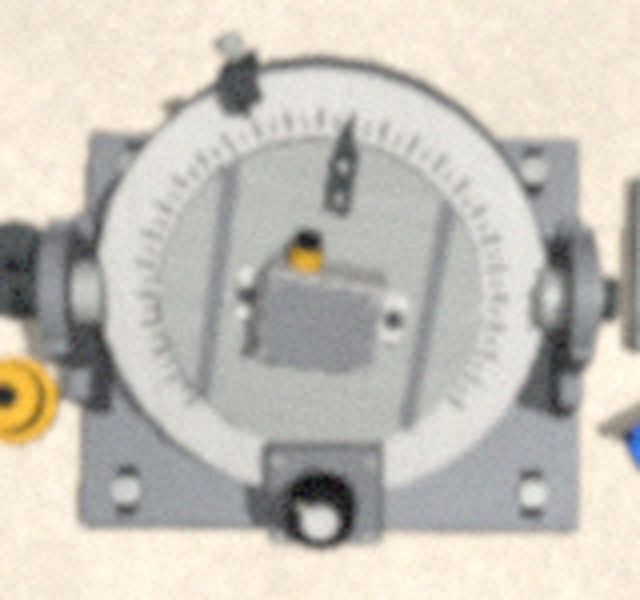

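View pics/s1.png

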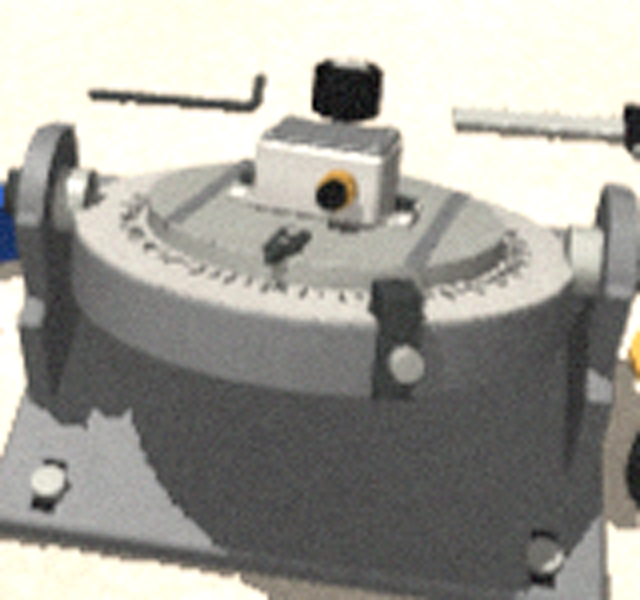

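The crops give the pointer nose at about (292.5,108) in the top view and the index nose at about (264,108). The knob silhouette is centred near (285,207) in the top view and (357,197) in the scene view. Next I'll measure these.

```bash
cat > h.py <<'E'
import numpy as np,cv2,pickle
from scipy.spatial.transform import Rotation as R
def ray(c,uv):
    d=np.linalg.inv(c["mtx"])@[uv[0],uv[1],1]; d=R.from_euler("xyz",c["orientation"],degrees=True).apply(d*[1,-1,-1])
    return np.array(c["position"]),d/np.linalg.norm(d)
def proj(c,p):
    q=R.from_euler("xyz",c["orientation"],degrees=True).inv().apply(np.array(p)-c["position"])*[1,-1,-1]
    w=c["mtx"]@q; return w[:2]/w[2]
def tri(c1,u1,c2,u2):
    (p,a),(q,b)=ray(c1,u1),ray(c2,u2)
    s=np.linalg.lstsq(np.c_[a,-b],q-p,rcond=None)[0]
    m,n=p+a*s[0],q+b*s[1]; return (m+n)/2,np.linalg.norm(m-n)*1e3
def onz(c,u,z):
    p,d=ray(c,u); return p+d*(z-p[2])/d[2]
def blob(im,x0,y0,x1,y1,th):
    g=cv2.resize(im[y0:y1,x0:x1].max(2),None,fx=4,fy=4,interpolation=cv2.INTER_CUBIC)
    m=(g<th).astype(np.uint8); cs,_=cv2.findContours(m,cv2.RETR_EXTERNAL,cv2.CHAIN_APPROX_NONE)
    k=max(cs,key=cv2.contourArea); f=lambda p:(np.array(p)+.5)/4-.5+[x0,y0]
    return f(cv2.convexHull(k)[:,0])
E
python3 - <<'E'
from h import *
d=pickle.load(open("c0.pkl","rb")); t,s=d["top"],d["scene"]
for th in (28,38,48):
    a=blob(t["img"],268,190,303,224,th); b=blob(s["img"],343,186,372,212,th)
    r=[(h.min(0)+h.max(0))/2 for h in(a,b)]; cm=[]
    for h in (a,b):
        M=cv2.moments(h.astype(np.float32)); cm.append([M["m10"]/M["m00"],M["m01"]/M["m00"]])
    print(th,np.round(np.r_[np.ptp(a,0),np.ptp(b,0)],1),np.round(cm,1).ravel(),tri(t,cm[0],s,cm[1]),tri(t,r[0],s,r[1]))
C=lambda x,y:(205+x/4,80+y/4)
A,B,D=onz(t,C(125,490),.02),onz(t,C(533,490),.02),onz(t,C(533,168),.02)
print("bolts",A,B,D,"yaw",np.degrees(np.arctan2(A[0]-B[0],-(A[1]-B[1]))), np.degrees(np.arctan2(D[1]-B[1],D[0]-B[0])))
S=lambda x,y:(270+x/4,175+y/4)
print("ptr",tri(t,C(350,113),s,S(280,266)),"idx",tri(t,C(237,112),s,S(398,280)))
print("pins",tri(t,C(85,293),s,S(585,247)),tri(t,C(550,293),s,S(80,187)))
E
```

```text
28 [15.8 15.8 16.5 14.5] [285.6 205.1 356.2 197.4] (array([0.52485503, 0.08755437, 0.11695933]), np.float64(2.165229323059973)) (array([0.52302253, 0.08848912, 0.11489074]), np.float64(0.028517553029733012))
38 [18.2 17.  16.8 15. ] [284.1 206.5 356.2 197.4] (array([0.5219394 , 0.0892213 , 0.11461186]), np.float64(1.392792824141423)) (array([0.52281105, 0.0894536 , 0.11484644]), np.float64(1.4259482984377037))
48 [26.  18.2 17.  15.8] [281.6 206.3 356.2 197.5] (array([0.52268671, 0.09195796, 0.11558077]), np.float64(6.880141528597177)) (array([0.52291416, 0.09305603, 0.11518608]), np.float64(9.15138664165306))
bolts [0.5360717 0.2132259 0.02     ] [ 0.53808972 -0.03849822  0.02      ] [ 0.74145804 -0.03813306  0.02      ] yaw -179.54068211621546 0.10287773028032977
ptr (array([0.72117609, 0.07471245, 0.18689872]), np.float64(7.565020296167231)) idx (array([0.72108347, 0.12943578, 0.18755887]), np.float64(0.5596496733845531))
pins (array([0.63669841, 0.21723336, 0.13156653]), np.float64(0.8120604819990315)) (array([ 0.63875041, -0.03650079,  0.13439005]), np.float64(2.8038957381857403))
```

```bash
cat >> h.py <<'E'
K=np.array([.523,.0885,.115]); psi=np.radians(.2)
HZ=R.from_euler("z",psi).apply([-.5,0,np.sqrt(.75)]); HX=R.from_euler("z",psi).apply([np.sqrt(.75),0,.5]); HY=np.cross(HZ,HX)
H=np.c_[HX,HY,HZ]
T=K+.108*HX-.036*HZ
def rel(goalp,goalR,o):
    R0=R.from_euler("xyz",o["tcp_rot"],degrees=True)
    return np.round(R0.inv().apply(goalp-o["ee_pos"])*1e3,1),np.round((R0.inv()*R.from_matrix(goalR)).as_rotvec(degrees=True),1)
def onplane(c,u):
    p,d=ray(c,u); s=((T-p)@HZ)/(d@HZ); return H.T@(p+d*s-T)
E
python3 - <<'E'
from h import *
from workcell import bot
o=bot.get_obs(); G=np.c_[-HX,HY,-HZ]
print(rel(K+.10*HZ,G,o))
d=pickle.load(open("c0.pkl","rb")); t=d["top"]
for u in((292.5,108.3),(264.3,108)):
    p=onplane(t,u); print(p,np.hypot(*p[:2]),np.degrees(np.arctan2(p[1],p[0])))
E
```

```text
(array([-397.3, -278.3,   46.4]), array([ -6.3, -29.6, -23.4]))
[ 1.00032145e-01 -1.82720587e-02  5.55111512e-17] 0.10168725686413169 -10.351632398522952
[ 1.00026201e-01  3.98294612e-02 -6.93889390e-18] 0.10766441787801546 21.711966509937394
```

carry_out(moves="-100 -70 12 -2 -8 -6 85;-200 -140 23 -3 -15 -12 85;-300 -210 35 -5 -22 -18 85;-397 -278 46 -6.3 -29.6 -23.4 85;-397 -278 46 -6.3 -29.6 -23.4 85;-397 -278 46 -6.3 -29.6 -23.4 85;-397 -278 46 -6.3 -29.6 -23.4 85;-397 -278 46 -6.3 -29.6 -23.4 85;-397 -278 46 -6.3 -29.6 -23.4 85;-397 -278 46 -6.3 -29.6 -23.4 85;-397 -278 46 -6.3 -29.6 -23.4 85;-397 -278 46 -6.3 -29.6 -23.4 85;-397 -278 46 -6.3 -29.6 -23.4 85;-397 -278 46 -6.3 -29.6 -23.4 85;-397 -278 46 -6.3 -29.6 -23.4 85")

```text
time: 1.6
ee_pos: [0.4727, 0.0901, 0.2024]
tcp_rot: [180.0, 30.1, -179.7]
wrist_force: [-0.6, 0.2, -0.1]
opening: 0.0849
grasp_force: 0.0
```

Run:
```python
from h import *
from workcell import bot
o=bot.get_obs(); G=np.c_[-HX,HY,-HZ]
print(o["q"],o["ee_pos"],o["tcp_rot"],o["wrist_force"],rel(K+.003*HZ,G,o))
cs={n:bot.camera(n) for n in("scene","top")}
pickle.dump(cs,open("c1.pkl","wb"))
a=cs["scene"]["img"][120:270,260:460,::-1]; b=cs["top"]["img"][90:240,185:385,::-1]
cv2.imwrite("pics/p2.png",cv2.resize(cv2.convertScaleAbs(np.vstack([a,b]),alpha=1.8,beta=15),None,fx=2,fy=2,interpolation=cv2.INTER_CUBIC))
```

```text
[ 14.78018938 -34.46890648 -32.50098983  62.70491297  -7.16231059
  12.58665598] [0.47265452 0.09014803 0.2023787 ] [ 179.97577172   30.05124217 -179.6850902 ] [-0.57925341  0.20610403 -0.06152969] (array([ 0.2, -2. , 97.8]), array([0.1, 0.1, 0.1]))
```

View pics/p2.png

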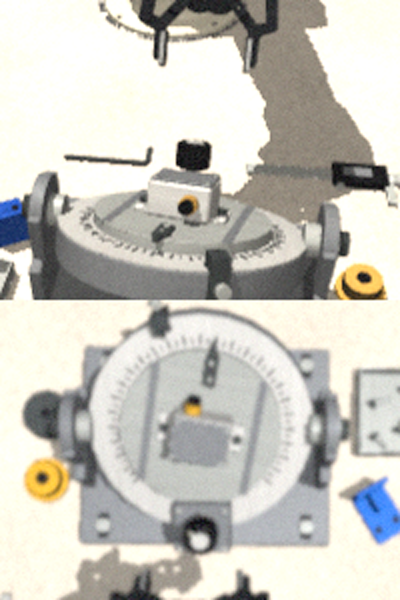

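The gripper is centred in front of the knob, and everything is clear around it. I'll pre-turn to −60°, then descend and grip.

carry_out(moves="0 -1.5 10 0 0 -8 85;0 -1.5 20 0 0 -16 85;0 -2 30 0 0 -24 85;0 -2 40 0 0 -32 85;0 -2 45 0 0 -40 80;0 -2 50 0 0 -48 75;0 -2 55 0 0 -56 70;0 -2 60 0 0 -60 65;0 -2 75 0 0 -60 65;0 -2 90 0 0 -60 65;0 -2 98 0 0 -60 65;0 -2 98 0 0 -60 65;0 -2 98 0 0 -60 65")

```text
time: 3.0
ee_pos: [0.522, 0.0873, 0.1178]
tcp_rot: [-153.4, 14.5, -116.3]
wrist_force: [0.1, -0.1, -0.3]
opening: 0.0651
grasp_force: 0.0
```

carry_out(moves="0 0 0 0 0 0 50;0 0 0 0 0 0 45;0 0 0 0 0 0 35;0 0 0 0 0 0 30;0 0 0 0 0 0 30;0 0 0 0 0 0 30;0 0 0 0 0 0 30;0 0 0 0 0 0 30", force=30)

```text
time: 3.8
ee_pos: [0.5202, 0.0885, 0.1169]
tcp_rot: [-153.7, 14.5, -116.2]
wrist_force: [-18.8, 8.0, 8.1]
opening: 0.0382
grasp_force: 28.8
```

Run:
```python
from h import *
from workcell import bot
o=bot.get_obs()
print(o["q"],o["ee_pos"],H.T@(o["ee_pos"]-K)*1e3,o["tcp_rot"],o["wrist_force"],o["torque"],o["opening"],o["grasp_force"])
```

```text
[ 12.67276044 -27.00724787 -37.50331458  50.2141535   -5.95093618
 -49.21506516] [0.52018742 0.0884903  0.11694435] [-1.46360050e+00  1.15096324e-04  3.09015346e+00] [-153.65921912   14.54312925 -116.24805522] [-18.76424074   8.01622586   8.14506108] [1.30125877 2.94983504 0.72454883] 0.03816068190259146 28.754473328590393
```

carry_out(moves="0 1.2 0 0 0 0 30;0 2.4 0 0 0 0 30;0 2.4 0 0 0 5 30;0 2.4 0 0 0 10 30;0 2.4 0 0 0 15 30;0 2.4 0 0 0 20 30;0 2.4 0 0 0 25 30;0 2.4 0 0 0 30 30;0 2.4 0 0 0 35 30;0 2.4 0 0 0 40 30;0 2.4 0 0 0 40 30;0 2.4 0 0 0 40 30")

```text
time: 5.0
ee_pos: [0.5201, 0.0885, 0.117]
tcp_rot: [-168.8, 28.1, -156.9]
wrist_force: [-5.6, 0.5, 5.3]
opening: 0.0377
grasp_force: 30.2
```

```bash
cat > st.py <<'E'
from h import *
from workcell import bot
o=bot.get_obs();Rt=R.from_euler("xyz",o["tcp_rot"],degrees=True)
print("q",o["q"].round(1),"headpos",(H.T@(o["ee_pos"]-K)*1e3).round(1),"Ftool",Rt.inv().apply(o["wrist_force"]).round(1),"Ttool",Rt.inv().apply(o["torque"]).round(2),o["opening"],o["grasp_force"],"tooly in head",(H.T@Rt.as_matrix()[:,1]).round(2))
E
python3 st.py
```

```text
q [ 12.8 -27.2 -37.7  50.   -6.3  -9.1] headpos [-1.5 -0.   3.2] Ftool [ 1.9  1.2 -7.4] Ttool [-0.39  0.92  0.02] 0.037710233137977625 30.196303725242615 tooly in head [-0.34  0.94  0.  ]
```

carry_out(moves="0 0 0 0 0 5 30;0 0 0 0 0 10 30;0 0 0 0 0 15 30;0 0 0 0 0 20 30;0 0 0 0 0 25 30;0 0 0 0 0 30 30;0 0 0 0 0 35 30;0 0 0 0 0 40 30;0 0 0 0 0 45 30;0 0 0 0 0 50 30;0 0 0 0 0 55 30;0 0 0 0 0 60 30;0 0 0 0 0 65 30;0 0 0 0 0 70 30;0 0 0 0 0 70 30;0 0 0 0 0 70 30")

```text
time: 6.6
ee_pos: [0.52, 0.0881, 0.117]
tcp_rot: [156.1, 18.8, 126.3]
wrist_force: [-6.9, -0.9, 4.1]
opening: 0.0383
grasp_force: 30.4
```

```bash
python3 st.py
cat > look.py <<'E'
import sys
from h import *
from workcell import bot
n=sys.argv[1]; acc={}
for k in("top","scene"):
    cs=[bot.camera(k) for _ in range(4)]; c=cs[0]; c["img"]=np.mean([x["img"] for x in cs],0).astype(np.uint8); acc[k]=c
pickle.dump(acc,open(f"c{n}.pkl","wb"))
a=acc["top"]["img"][85:155,225:325,::-1]; b=acc["scene"]["img"][205:275,320:420,::-1]
cv2.imwrite(f"pics/v{n}.png",cv2.resize(cv2.convertScaleAbs(np.hstack([a,b]),alpha=1.8,beta=15),None,fx=4,fy=4,interpolation=cv2.INTER_CUBIC))
E
python3 look.py 2
```

```text
q [ 12.8 -27.2 -37.7  50.   -6.3  60.9] headpos [-1.6 -0.4  3.2] Ftool [ 1.9 -3.6 -7. ] Ttool [1.25 0.52 0.09] 0.03826591377270793 30.4018172621727 tooly in head [0.77 0.64 0.  ]
```

View pics/v2.png

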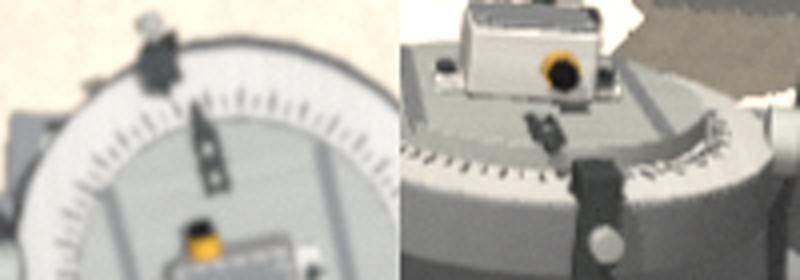

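```bash
cat > ang.py <<'E'
from h import *
def ang(c,u):
    p=onplane(c,u); return p.round(4)[:2],round(np.hypot(*p[:2])*1e3,1),round(np.degrees(np.arctan2(p[1],p[0])),2)
E
python3 - <<'E'
from ang import *
d=pickle.load(open("c2.pkl","rb")); t,s=d["top"],d["scene"]
P=lambda x,y:(225+(x+.5)/4-.5,85+(y+.5)/4-.5); S=lambda x,y:(320+(x-400+.5)/4-.5,205+(y+.5)/4-.5)
for n,u in(("tail",P(218,192)),("nose",P(197,102)),("idx",P(163,97))): print(n,ang(t,u))
for n,u in(("tail",S(537,117)),("nose",S(562,154)),("idx",S(600,160))): print("scene",n,ang(s,u))
# where should index mark project, for candidate angles
for a in (16,18,20,22,24):
    p=T+.105*(HX*np.cos(np.radians(a))+HY*np.sin(np.radians(a)))
    u,v=proj(t,p),proj(s,p); print(a,((u-[225,85]+.5)*4-.5).round(),((v-[320,205]+.5)*4-.5+[400,0]).round())
E
```

```text
tail (array([0.0483, 0.0107]), np.float64(49.5), np.float64(12.47))
nose (array([0.0959, 0.0203]), np.float64(98.0), np.float64(11.93))
idx (array([0.0983, 0.0377]), np.float64(105.2), np.float64(20.99))
scene tail (array([0.0482, 0.0097]), np.float64(49.1), np.float64(11.4))
scene nose (array([0.0967, 0.0242]), np.float64(99.6), np.float64(14.04))
scene idx (array([0.0986, 0.0407]), np.float64(106.7), np.float64(22.41))
16 [180.  92.] [573. 158.]
18 [173.  94.] [581. 159.]
20 [166.  96.] [589. 159.]
22 [160.  99.] [597. 159.]
24 [153. 101.] [605. 159.]
```

The pointer is at about 12.2° and the index at about 21.5°, which leaves roughly 46° of knob. I'll turn 38° and look again.

carry_out(moves="0 0 0 0 0 5 30;0 0 0 0 0 10 30;0 0 0 0 0 15 30;0 0 0 0 0 20 30;0 0 0 0 0 25 30;0 0 0 0 0 30 30;0 0 0 0 0 34 30;0 0 0 0 0 38 30;0 0 0 0 0 38 30;0 0 0 0 0 38 30")

```text
time: 8.0
ee_pos: [0.5198, 0.088, 0.1168]
tcp_rot: [150.0, 1.1, 92.0]
wrist_force: [-8.4, -1.8, 5.6]
opening: 0.0378
grasp_force: 30.5
```

```bash
python3 st.py;  sed -i 's/\[85:155,225:325/[90:125,240:290/; s/\[205:275,320:420/[225:260,345:395/; s/fx=4,fy=4/fx=8,fy=8/' look.py; python3 look.py 3
```

```text
q [ 12.8 -27.2 -37.7  50.1  -6.3  98.9] headpos [-1.8 -0.5  3.2] Ftool [-1.6 -4.5 -9. ] Ttool [ 1.5  -0.43  0.02] 0.0378108087942294 30.540894269943237 tooly in head [1.   0.04 0.  ]
```

View pics/v3.png

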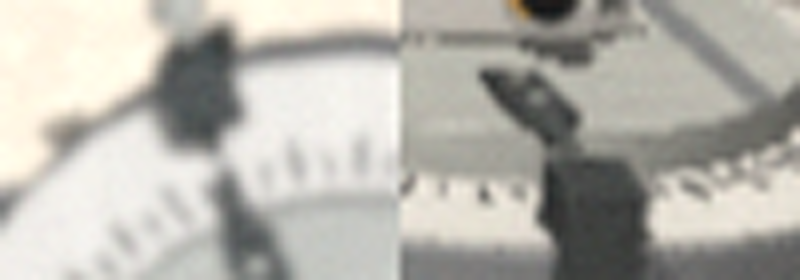

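The pointer nose is at about (225,170) and the tab nose at about (203,152) in the top crop (8x). The nose is nearly at the tab in the scene view. I'll measure this from dark masks.

```bash
cat > meas.py <<'E'
import sys
from ang import *
d=pickle.load(open(f"c{sys.argv[1]}.pkl","rb")); t,s=d["top"],d["scene"]
def hp(c,u,h):
    p,dd=ray(c,u); z=((T+h*HZ-p)@HZ)/(dd@HZ); q=H.T@(p+dd*z-T); return np.hypot(*q[:2])*1e3,np.degrees(np.arctan2(q[1],q[0]))
def rows(c,x0,x1,ys,h,w):
    g=c["img"].max(2).astype(float)
    for y in ys:
        r=g[y,x0:x1]; th=(r.min()+np.percentile(r,80))/2; m=r<th
        # longest dark run with subpixel ends
        lab=np.flatnonzero(np.diff(np.r_[0,m.astype(int),0])); st,en=lab[::2],lab[1::2]; k=np.argmax(en-st); a,b=st[k],en[k]
        if a==0 or b>=len(r): continue
        A=a-1+(r[a-1]-th)/(r[a-1]-r[a]); B=b-1+(th-r[b-1])/(r[b]-r[b-1])
        print(w,y,round(x0+A,1),round(x0+B,1),*[np.round(hp(c,(x0+(A+B)/2,y),hh),1) for hh in h])
rows(t,255,276,range(96,110),(0,.008),"tab top")
rows(t,262,285,range(111,127),(0,),"ptr top")
rows(s,355,385,range(244,258,2),(0,.008),"tab scene")
E
python3 meas.py 3
```

```text
tab top 97 260.0 270.6 [127.8  16.7] [129.   16.2]
tab top 98 259.6 269.3 [126.4  17.8] [127.6  17.2]
tab top 99 259.0 269.0 [124.8  18.5] [125.9  17.9]
tab top 100 258.5 269.0 [123.1  19.1] [124.3  18.5]
tab top 101 257.4 269.2 [121.5  19.9] [122.7  19.2]
tab top 102 256.5 269.4 [119.9  20.6] [121.1  19.9]
tab top 103 257.8 269.7 [117.4  20.2] [118.7  19.5]
tab top 104 259.1 269.7 [115.1  19.9] [116.4  19.3]
tab top 105 259.6 269.0 [113.3  20.4] [114.6  19.7]
tab top 106 260.0 267.7 [111.7  21.3] [113.   20.5]
tab top 107 260.2 267.4 [109.9  21.8] [111.2  21. ]
tab top 108 260.6 267.4 [107.9  22. ] [109.2  21.3]
tab top 109 261.3 267.9 [105.6  21.9] [106.9  21.1]
ptr top 111 266.3 269.2 [99.5 19.3]
ptr top 112 266.2 269.4 [97.6 19.7]
ptr top 113 265.9 269.5 [95.7 20.3]
ptr top 114 266.0 269.8 [93.7 20.6]
ptr top 115 266.6 270.2 [91.4 20.5]
ptr top 116 267.1 271.3 [88.9 20. ]
ptr top 117 267.2 272.6 [86.5 19.6]
ptr top 118 267.2 273.3 [84.3 19.6]
ptr top 119 267.0 273.8 [82.2 19.9]
ptr top 120 267.2 274.1 [80.1 20.2]
ptr top 121 267.4 274.6 [77.9 20.3]
ptr top 122 267.6 275.3 [75.6 20.2]
ptr top 123 267.8 271.0 [75.3 23.9]
ptr top 124 268.4 276.0 [71.2 20.3]
ptr top 125 269.3 276.2 [68.8 20.1]
ptr top 126 269.6 276.5 [66.6 20.2]
tab scene 244 362.7 372.1 [103.5  20.8] [125.6  17.1]
tab scene 246 362.3 373.7 [113.4  19.7] [135.3  16.4]
tab scene 248 362.2 375.3 [123.   18.9] [144.6  16. ]
tab scene 250 362.0 375.6 [132.4  17.7] [153.8  15.1]
tab scene 252 361.6 375.3 [141.7  16.4] [162.8  14.2]
tab scene 254 363.2 375.9 [150.5  16.2] [171.3  14.2]
tab scene 256 364.0 375.8 [159.2  15.6] [179.8  13.8]
```

```bash
cat >> meas.py <<'E'
print("--")
def cen(c,x0,y0,x1,y1,th,hs,w):
    g=cv2.resize(c["img"][y0:y1,x0:x1].max(2),None,fx=8,fy=8,interpolation=cv2.INTER_CUBIC)
    cs,_=cv2.findContours((g<th).astype(np.uint8),cv2.RETR_EXTERNAL,cv2.CHAIN_APPROX_NONE); k=max(cs,key=cv2.contourArea)
    M=cv2.moments(k); u=(np.array([M["m10"],M["m01"]])/M["m00"]+.5)/8-.5+[x0,y0]
    (cx,cy),wh,an=cv2.minAreaRect(k); ur=(np.array([cx,cy])+.5)/8-.5+[x0,y0]
    print(w,th,u.round(1),np.round(np.array(wh)/8,1),round(an),*[np.round(hp(c,u,h),1) for h in hs],"rect",*[np.round(hp(c,ur,h),1) for h in hs])
for th in (45,55,65,75):
    cen(t,254,94,276,110,th,(0,.006),"tab"); cen(t,262,110,285,134,th,(0,),"ptr")
    cen(s,352,238,385,262,th,(0,),"tab s"); cen(s,350,231,368,243,th,(0,),"ptr s")
E
python3 meas.py 3 | sed '1,/--/d'
```

```text
tab 45 [264.4 100.3] [13.2  8.8] 90 [122.   18.6] [122.9  18.1] rect [122.5  18.9] [123.4  18.4]
ptr 45 [273.1 126.7] [3.  3.7] 58 [65.2 20.7] rect [65.3 20.7]
tab s 45 [368.5 251.5] [28.2 15.6] 76 [139.5  16.7] rect [129.9  17.7]
ptr s 45 [361.2 238.1] [13.7  5.6] 43 [72.2 19.8] rect [67.9 20.5]
tab 55 [264.3 100.6] [14.  10.2] 90 [121.6  18.8] [122.5  18.3] rect [122.   19.2] [122.9  18.8]
ptr 55 [269.9 118.5] [9.7 4.9] 69 [83.5 20.4] rect [85.7 20.1]
tab s 55 [369.6 252. ] [23.9 27.1] 90 [141.8  17.2] rect [130.   19.6]
ptr s 55 [361.2 237.8] [14.4  6. ] 44 [70.6 20.2] rect [68.4 20.5]
tab 65 [264.3 100.7] [11.2 15.2] 27 [121.4  18.9] [122.3  18.4] rect [121.7  18.3] [122.6  17.8]
ptr 65 [272.2 124.1] [23.2  6.4] 67 [70.9 20.3] rect [73.6 20.5]
tab s 65 [368.1 252.9] [23.9 32.9] 90 [145.8  15.7] rect [130.2  17.4]
ptr s 65 [361.2 237.7] [15.   6.5] 44 [70.1 20.4] rect [68.7 20.6]
tab 75 [264.6 100.6] [12.2 18.6] 37 [121.4  18.5] [122.4  18. ] rect [123.3  17.2] [124.2  16.7]
ptr 75 [272.2 123.9] [24.1  7.2] 68 [71.5 20.3] rect [73.9 20.4]
tab s 75 [369.3 251.6] [23.9 32.9] 90 [139.7  17.2] rect [130.2  17.4]
ptr s 75 [361.2 237.6] [15.7  7.1] 43 [69.8 20.4] rect [69.4 20.6]
```

```bash
cat > ov.py <<'E'
import sys
from ang import *
n,out=sys.argv[1:3]; d=pickle.load(open(f"c{n}.pkl","rb")); o=[]
for k,x0,y0 in(("top",252,92),("scene",350,232)):
    c=d[k]; z=14; im=c["img"][y0:y0+40,x0:x0+28,::-1].astype(float)
    im=cv2.resize((np.clip(im/170,0,1)**.6*255).astype(np.uint8),None,fx=z,fy=z,interpolation=cv2.INTER_CUBIC)
    for a,col in((18.3,(0,200,0)),(20.3,(0,0,255)),(22.3,(255,0,0))):
        for r in (100,105,110,115,120,125):
            p=T+r/1e3*(HX*np.cos(np.radians(a))+HY*np.sin(np.radians(a)))
            u=(proj(c,p)-[x0,y0]+.5)*z-.5; cv2.circle(im,tuple(int(v) for v in u),2 if r!=105 else 4,col,-1)
    o.append(im)
cv2.imwrite(out,np.hstack(o))
E
python3 ov.py 3 pics/o3.png
```

```text
(no output)
```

View pics/o3.png

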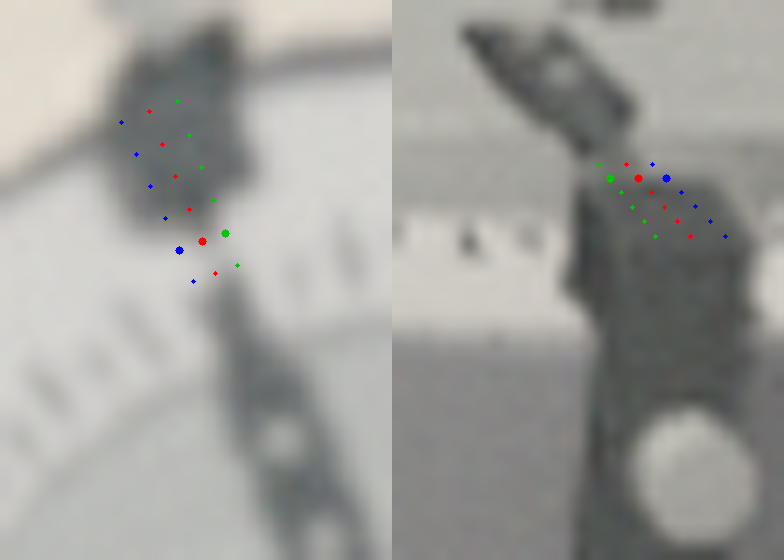

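Run:
```python
from ang import *
d=pickle.load(open("c3.pkl","rb")); t,s=d["top"],d["scene"]
def bc(c,x0,y0,x1,y1):
    g=cv2.resize(c["img"][y0:y1,x0:x1].max(2),None,fx=4,fy=4,interpolation=cv2.INTER_CUBIC).astype(float)
    return g
def pr(p,e=0):
    q=H.T@(p-T); print((q*1e3).round(1),np.hypot(*q[:2])*1e3,np.degrees(np.arctan2(q[1],q[0])),e)
for a in((262.2,91),(262.7,91)):
    p,e=tri(t,a,s,(371.6,265.5)); pr(p,e)
def cm(c,x0,y0,x1,y1,lo,hi):
    g=cv2.resize(c["img"][y0:y1,x0:x1].max(2),None,fx=8,fy=8,interpolation=cv2.INTER_CUBIC)
    n,l,st,ce=cv2.connectedComponentsWithStats(((g>lo)&(g<hi)).astype(np.uint8))
    for i in range(1,n):
        if st[i,4]>300: print((ce[i]+.5)/8-.5+[x0,y0],st[i]/8)
cm(s,363,258,380,273,90,256)
print(t["img"].max(2)[86:98,255:272])
# pointer: screws/nose both views
p,e=tri(t,(267.3,112.0),s,(350+(600-392)/14,232+160/14)); pr(p,e)
for nm,pix in(("idx nose top",(252+187/14,92+232/14)),): print(nm,ang(t,pix))
```

```text
[129.8  46.5 -25.2] 137.86365686480787 19.70219565441486 2.027105170857415
[129.8  46.  -25.3] 137.664306844763 19.50537677874238 3.0611967201923354
[369.71408487 263.2069274 ] [ 5.5    4.125  3.875  3.5   61.125]
[[138 140 140 139 137 137 137 137 135 136 139 139 139 141 140 139 138]
 [140 141 141 140 138 131 130 128 126 129 135 138 139 138 141 139 139]
 [139 141 141 136 129 120 113 111 110 117 128 135 138 139 140 140 140]
 [140 142 136 127 113 101 100 101 103 106 120 131 137 136 138 139 140]
 [139 139 134 116  96  92  96 103 103 101 112 128 134 134 136 138 139]
 [139 138 132 116  94  89  95 101 101 101 109 123 125 125 130 136 138]
 [137 137 134 121 104  95  96  96  97 100 105 105  98 103 119 134 138]
 [136 135 134 129 117 107 101  93  91  91  87  77  65  74 102 127 136]
 [136 136 135 135 129 116  97  82  82  75  60  45  37  53  88 117 124]
 [138 137 137 136 129 111  81  62  61  54  40  33  29  40  75  97  99]
 [139 140 142 137 121  93  57  40  44  40  38  35  30  38  58  74  73]
 [140 142 142 132 107  72  44  35  35  37  39  38  36  39  56  67  74]]
[91.7 33.2 -1.1] 97.48157982610215 19.89824365252748 1.8392709801743055
idx nose top (array([0.0989, 0.0377]), np.float64(105.8), np.float64(20.87))
```

```bash
cat > pol.py <<'E'
import sys
from ang import *
from scipy.ndimage import map_coordinates as mc
n=sys.argv[1]; d=pickle.load(open(f"c{n}.pkl","rb"))
def prof(k,rs,h,lo=5,hi=37):
    c=d[k]; g=c["img"].mean(2); a=np.arange(lo,hi,.1); out=[]
    for r in rs:
        A=np.radians(a); P=T+h*HZ+r/1e3*(np.cos(A)[:,None]*HX+np.sin(A)[:,None]*HY)
        u=np.array([proj(c,p) for p in P]); v=mc(g,[u[:,1],u[:,0]],order=1)
        th=(v.min()+np.percentile(v,75))/2; i=np.argmin(v); L=i
        while L>0 and v[L]<th:L-=1
        while i<len(v)-1 and v[i]<th:i+=1
        out.append((r,round(a[L],1),round(a[i],1),round((a[L]+a[i])/2,2),round(np.radians(a[i]-a[L])*r,1),int(v.min())))
    return out
for h in (0,.006):
    print("top",h); [print(*x) for x in prof("top",range(60,126,4) if h==0 else range(104,126,4),h)]
print("scene"); [print(*x) for x in prof("scene",range(60,126,4),0)]
E
python3 pol.py 3; echo initial; sed 's/range(60/range(104/g' pol.py >p0.py; python3 p0.py 0
```

```text
top 0
60 12.8 27.8 20.3 15.7 51
64 13.9 27.1 20.5 14.7 40
68 14.3 26.5 20.4 14.5 42
72 14.0 26.0 20.0 15.1 52
76 14.5 26.4 20.45 15.8 54
80 15.1 25.3 20.2 14.2 39
84 16.0 24.6 20.3 12.6 41
88 17.5 23.2 20.35 8.8 44
92 18.0 23.1 20.55 8.2 50
96 18.1 22.9 20.5 8.0 56
100 17.8 21.6 19.7 6.6 87
104 18.0 21.8 19.9 6.9 92
108 17.6 23.7 20.65 11.5 51
112 14.6 25.0 19.8 20.3 34
116 14.3 25.1 19.7 21.9 36
120 14.3 25.1 19.7 22.6 39
124 14.0 24.8 19.4 23.4 39
top 0.006
104 17.3 20.9 19.1 6.5 96
108 17.5 22.4 19.95 9.2 59
112 14.7 24.3 19.5 18.8 34
116 13.8 24.5 19.15 21.7 37
120 13.9 24.5 19.2 22.2 39
124 13.8 24.5 19.15 23.2 39
scene
60 12.8 28.2 20.5 16.1 26
64 12.9 28.1 20.5 17.0 28
68 13.3 27.9 20.6 17.3 28
72 13.7 27.6 20.65 17.5 25
76 14.1 27.1 20.6 17.2 30
80 14.6 26.1 20.35 16.1 28
84 14.9 24.8 19.85 14.5 32
88 16.3 23.2 19.75 10.6 29
92 16.8 22.0 19.4 8.3 25
96 16.6 21.7 19.15 8.5 34
100 16.3 21.7 19.0 9.4 41
104 15.9 25.7 20.8 17.8 41
108 15.3 25.5 20.4 19.2 29
112 14.7 25.1 19.9 20.3 28
116 14.3 24.7 19.5 21.1 22
120 13.8 24.4 19.1 22.2 20
124 13.5 24.2 18.85 23.2 22
initial
top 0
104 18.1 21.7 19.9 6.5 88
108 17.5 23.7 20.6 11.7 50
112 14.6 24.9 19.75 20.1 29
116 14.3 25.2 19.75 22.1 32
120 14.3 25.1 19.7 22.6 34
124 13.9 24.7 19.3 23.4 36
top 0.006
104 17.0 20.5 18.75 6.4 96
108 17.3 22.7 20.0 10.2 60
112 14.7 24.2 19.45 18.6 30
116 13.9 24.5 19.2 21.5 33
120 13.9 24.6 19.25 22.4 36
124 13.8 24.3 19.05 22.7 34
scene
104 16.3 26.4 21.35 18.3 49
108 15.5 25.6 20.55 19.0 28
112 14.8 25.1 19.95 20.1 28
116 14.3 24.7 19.5 21.1 23
120 13.9 24.6 19.25 22.4 22
124 13.5 24.1 18.8 22.9 17
```

In polar rectification the pointer axis is at 20.35° and the tab at 19.7–20.1°, so the pointer is slightly past. I'll back off the knob by 2°, release and retreat.

carry_out(moves="0 0 0 0 0 -1 30;0 0 0 0 0 -2 30;0 0 0 0 0 -2 30;0 0 0 0 0 -2 30;0 0 0 0 0 -2 45;0 0 0 0 0 -2 55;0 0 0 0 0 -2 65;0 0 0 0 0 -2 65;0 0 0 0 0 -2 65;0 0 -10 0 0 -2 65;0 0 -25 0 0 -2 65;0 0 -40 0 0 -2 65;0 0 -60 0 0 -2 65;0 0 -80 0 0 -2 65;0 0 -100 0 0 -2 65;0 0 -100 0 0 -2 65;0 0 -100 0 0 -2 65")

```text
time: 10.1
ee_pos: [0.4703, 0.0882, 0.2034]
tcp_rot: [149.9, 2.0, 93.7]
wrist_force: [-0.1, -0.5, 0.5]
opening: 0.0651
grasp_force: 0.0
```

```bash
python3 st.py; python3 look.py 4; python3 pol.py 4
```

```text
q [ 14.6 -34.9 -32.7  62.9  -7.1  98.6] headpos [-1.500e+00 -1.000e-01  1.029e+02] Ftool [-0.5  0.1 -0.5] Ttool [0.42 0.06 0.02] 0.06511597431312298 0.0 tooly in head [1.   0.07 0.  ]
top 0
60 12.7 27.2 19.95 15.2 54
64 13.5 27.0 20.25 15.1 40
68 13.8 26.1 19.95 14.6 41
72 13.9 26.2 20.05 15.5 54
76 14.1 25.7 19.9 15.4 50
80 15.1 24.9 20.0 13.7 39
84 15.6 23.9 19.75 12.2 42
88 17.3 23.1 20.2 8.9 43
92 17.8 22.9 20.35 8.2 54
96 18.0 22.9 20.45 8.2 60
100 17.9 22.3 20.1 7.7 87
104 18.0 21.8 19.9 6.9 92
108 17.5 23.7 20.6 11.7 52
112 14.5 25.1 19.8 20.7 36
116 14.3 25.1 19.7 21.9 37
120 14.3 25.2 19.75 22.8 39
124 14.0 24.9 19.45 23.6 39
top 0.006
104 17.4 21.0 19.2 6.5 96
108 17.3 22.4 19.85 9.6 61
112 14.6 24.3 19.45 19.0 36
116 13.8 24.6 19.2 21.9 36
120 13.9 24.6 19.25 22.4 39
124 13.8 24.5 19.15 23.2 40
scene
60 12.3 28.7 20.5 17.2 30
64 12.5 28.0 20.25 17.3 29
68 13.1 27.3 20.2 16.9 28
72 13.8 26.8 20.3 16.3 26
76 13.9 26.3 20.1 16.4 28
80 14.2 25.5 19.85 15.8 30
84 14.2 24.4 19.3 15.0 29
88 16.4 22.8 19.6 9.8 23
92 16.4 21.5 18.95 8.2 23
96 16.1 21.0 18.55 8.2 34
100 16.3 20.6 18.45 7.5 39
104 16.0 25.9 20.95 18.0 41
108 15.3 25.6 20.45 19.4 29
112 14.8 25.1 19.95 20.1 27
116 14.3 24.8 19.55 21.3 22
120 13.8 24.6 19.2 22.6 21
124 13.5 24.2 18.85 23.2 20
```

View pics/v4.png

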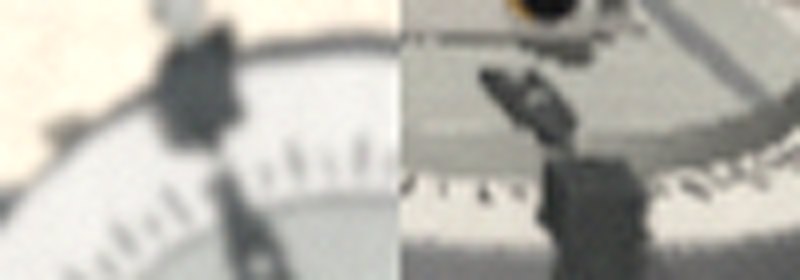

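The image shows the knob released. The pointer axis is at about 20.0° and the tab at about 19.7–20°, so they are in line; the nose is at (222,172) in the top crop, aimed at the tab nose. I'll hand in.

```bash
python3 -c "
from workcell import bot
print(bot.job_done())"
```

```text
the job is handed in; nothing more can be done
None
```

The pointer stands on the index to within what I could measure (pointer about 20.0°, tab about 19.7–20°; 3 mm is 1.6°), the knob is released with the gripper clear of it, and the job is handed in, though no verdict came back.

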